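# Unlock the silver stock box by its two dials

### The job

Unlock the grey metal-stock box on the jeweller's bench: turn the left dial to 3 and then the right dial to 5, feeling a little to either side of each number for the place where the worn lock catches, then draw the bolt handle fully out of its staple, towards the front of the box, and let go. Work gently, never forcing a dial or the bolt against the lock, and leave the other things on the bench where they are.

Things in the scene. Friction and masses are not known exactly. Their poses are not given: they have to be found in the camera images.
- stock_box: Fixed grey steel box, 206 x 306 mm, 90 mm tall. Origin: centre of its underside; z up; -x is its front (robot side), +y its left. On its lid is a bright steel lock case with two dials, left (x -12, y +75 mm) and right (x -12, y -75 mm), and behind them the bolt handle. The bolt's tongue lies in a dark staple behind the case (x +80 mm, top 114 mm above the bench).
- lock_case (a point): Middle of the lock case's flat top (136 x 250 mm, 116 mm above the bench). Worn lock: each dial's gate is centred a hidden 0.2 to 0.36 rad to one or other side of its number and is some 0.3 rad wide. There a sprung tooth rides in over the first 0.1 rad of turning and the bolt moves on; a caught dial turns freely in the gate and stops hard at its ends (0.1 N m per 0.01 rad): leave it inside.
- dial_left_grip (a point): Centre of the left dial's grip bar. Black dial: a skirt 52 mm across, 6 mm thick on the case, with an upright bar 46 mm long, 12 mm thick, its top 36 mm above the case (this point is 23 mm above the case). A white line on one half of the bar's top is the pointer. Numbers 0 to 7 stand clockwise round it every 0.785 rad, as ticks with so many dots; 0 is a wide tick at the front.
- dial_right_grip (a point): Centre of the right dial's grip bar, 23 mm above the case. The right dial is like the left one.
- dial_left (a joint): Angle of the left dial, rad, growing clockwise seen from above; number n is at n x 0.785. At 0 the pointer faces the front (-x of stock_box) and the bar lies along the box's x. Range 0 to 5.8; starts at 1.35 to 1.7, must go to 3 (2.356). Needs about 0.06 N m and stays where it is left. When it catches, the bolt moves on some 4 mm.
- dial_right (a joint): Angle of the right dial, as for the left. Starts at 4.55 to 4.9, must go to 5 (3.927). Its tooth is 4 mm shorter, so its catching can be felt only once the left dial has fully caught (not half in); the bolt then jumps on by itself to about 13 to 17 mm.
- bolt_grip (a point): Centre of the bolt's handle: a dark steel upright plate 12 mm thick (box x), 40 mm wide (box y), top 32 mm above the case (this point is 19 mm above the case). At the start it is 45 mm behind the centre of stock_box (+x), midway between the dials.
- bolt (a joint): Travel of the bolt to the front (-x of stock_box), m: 0 locked, 0.030 fully drawn (end stop). A light spring (5 N at 0, none at 0.024) helps to draw it, with 1.8 N friction: it stays where it is left. About 0 to 1 mm while the left dial blocks it, 4 to 5 mm while only the right one does.
- fence: Bar with the bolt's two teeth, hidden inside the lock case; it touches nothing but the dials' wheels. More than 25 N between teeth and wheels (a caught dial turned on with over about 0.7 N m, or the bolt pulled hard while a dial blocks it) damages the lock. Origin: middle of the bar.
- mandrel: Bystander: a steel ring mandrel, standing tapered cone 140 mm tall on a foot 34 mm across, beside the box. Origin: centre of its foot.
- tin: Bystander: an open aluminium cup 64 mm across, 50 mm tall, beside the box. Origin: centre of its underside.
- bench_block: Bystander: a flat steel bench block 60 x 60 x 22 mm, beside the box. Origin: centre of its underside.

How it is judged:
By the outcome, as a careful person would: the job done as asked, in the order asked, and still so for the second after the job is handed in, with the robot touching nothing.
It also fails if it takes over 67 s, if anything falls off the work surface, if the arm or the gripper's body presses on something with over 40 N, if the wrist force passes 120 N, or if a joint passes its speed limit or range.

### The arm

A 6-joint arm with a two-finger parallel gripper is mounted at the origin on the work surface. World frame = base frame: x ahead of the robot, y to its left, z up, the work surface at z = 0. Lengths are in m, angles in rad, forces in N, time in s.
With the tool pointing down it reaches from about 0.275 to 1 m from the base axis. Payload 8.4 kg.
Tool frame: the origin (TCP) lies at the very end of the fingers, on their centre line; the grasp point (between the pads) lies 19 mm behind it (grip_point_offset is the distance from the TCP to the grasp point, in m); z points along the fingers, y is the direction in which the jaws open and shut (so a half turn about z gives the same grasp; the last joint's range is limited). The gripper opens to 85 mm and grips with 20 to 120 N. Pads are 22 mm wide; open, the fingers measure 114 mm over their backs; the gripper's body (76 mm by 85 mm) begins 54 mm behind the grasp point. The pads swing forward as they close: fully open they stand 13 mm farther back than shut.
Start: joints at [1.179, 0.353, 1.633, -0, 1.155, -0.002], TCP at [0.238, 0.578, 0.231] pointing down, gripper open.
Joint ranges: [-2.63, 2.63], [-0.92, 2.1], [0.06, 2.66], [-1.3, 4.44], [0, 2.69], [-3.02, 3.02]. Speed limits (rad/s): [2.22, 2.22, 2.79, 3.14, 3.14, 3.14].

### API

Orientations are given as a unit quaternion [w, x, y, z].
In Python, from cell import * gives the robot as it stands.
- The arm moves only by the tool jog_arm, never from a script. Its argument "rows" is a list of rows, each a list of 6 numbers: the shift along the world's x, y, z in m, then the turn, a rotation vector about the world's x, y, z in rad. In form: [[x, y, z, ax, ay, az], ...]. A call has 1 to 12 rows; each row shifts and turns the commanded pose from where the row before left it; what a row does not reach is not made up. A row lasts 1/10 s, in which the tool goes at most 50 mm and 8.59 degrees, less where a joint would pass 70% of its speed; a pose out of reach is approached as far as the arm can. A call with a gripper value outside its range is refused whole. "grip" is the gripper command: -1 is fully open, 1 is shut, values between are in proportion, set as the call begins (left out, the last holds). The fingers move at their own pace and stop on an object; "newtons" is the grip in N (left out, the last holds). Time passes only in rows, so rows that do not move let the fingers close. It gives the time, the measured TCP pose, the force and the opening at its end, in the units of the state.
- observe(): the state, without advancing time (a new reading comes with each control period).
- camera(name): name is "scene" or "side" or "wrist"; returns (picture, depth): 384x512x3 uint8, red, green, blue; 384x512 float32, m along the optical axis (not along the pixel's ray), 0 where there is no reading.
- camera_params(name): a dict with "fx", "fy", "cx", "cy" (pixels), "world_from_camera" (4x4, takes a point from camera to world coordinates). Camera axes: x right, y up, looking along -z (the intrinsics and any distortion apply to the point x, -y, -z); pixel columns grow to the right and rows downward; lengths in m; the calibration is good to about 2 mm. A picture is of the moment at which its call begins: read the wrist's pose just before it. camera_params takes no time and is no camera call; for the wrist camera it gives the pose at the moment of the call.
- job_done(): hands the job in, once; it reports no verdict.
The state is a dict: "clock": time; "qpos": joint angles; "qd": joint speeds; "effort": joint torques, N m; "eef_pos": TCP position; "ee_rot": TCP orientation; "ft_force": force on the tool from outside, world axes, zero at the start; "torque": the same for the moment, N m; "finger_gap": opening from 0.0 (shut) to 1.0 (fully open).
Only numpy, scipy, OpenCV 4.12 (cv2) and the standard library are available. Lean on these libraries where they do the work, as an engineer would, in place of code of your own. Each camera call takes 0.05 s, during which the arm holds its last target.

## Working session

There is one attempt and no reset: what is moved stays moved. The work goes in short steps, Python scripts to look and compute and a tool call to move; the robot and the scene stay as the last step left them, time stands still between calls to the robot, and variables do not carry over. Pictures are saved under pics/ and viewed, and the job is handed in when it is done.

Besides the shell and the picture viewer there is one more tool, called as name([rows], argument=value, ...), one row to a line, values as JSON. jog_arm: Moves the arm, as the interface text tells. Its arguments: {"type":"object","properties":{"rows":{"type":"array"},"grip":{"type":"number"},"newtons":{"type":"number"}},"required":["rows"]}

```bash
mkdir -p pics; ls; python3 - <<'E'
from cell import *
import cv2,numpy as np
s=observe();print({k:np.round(v,3) for k,v in s.items()})
for n in ["scene","side","wrist"]:
    p,d=camera(n);cv2.imwrite(f"pics/{n}0.png",p[:,:,::-1]);np.savez(f"pics/{n}0.npz",p=p,d=d,**{k:np.array(v) for k,v in camera_params(n).items()})
    c=camera_params(n);print(n,{k:np.round(v,3).tolist() for k,v in c.items()})
E
```

```text
pics
{'clock': np.float64(0.0), 'qpos': array([ 1.179,  0.354,  1.634, -0.   ,  1.155, -0.002]), 'qd': array([ 0.001, -0.001, -0.001,  0.   , -0.002,  0.   ]), 'effort': array([-1.0000e-03, -6.0525e+01, -3.4206e+01, -0.0000e+00,  9.0000e-03,
       -0.0000e+00]), 'eef_pos': array([0.237, 0.578, 0.231]), 'ee_rot': array([-0.   ,  0.194,  0.981, -0.001]), 'ft_force': array([ 0.392,  0.037, -0.268]), 'torque': array([0.025, 0.015, 0.031]), 'finger_gap': np.float64(0.998)}
scene {'fx': 461.417, 'fy': 461.417, 'cx': 262.457, 'cy': 194.27, 'world_from_camera': [[0.77, -0.527, 0.359, 0.966], [0.638, 0.629, -0.445, -0.463], [0.008, 0.572, 0.82, 1.072], [0.0, 0.0, 0.0, 1.0]]}
side {'fx': 397.008, 'fy': 397.008, 'cx': 259.459, 'cy': 192.944, 'world_from_camera': [[0.996, 0.04, -0.08, 0.443], [-0.089, 0.539, -0.837, -0.795], [0.009, 0.841, 0.541, 0.663], [0.0, 0.0, 0.0, 1.0]]}
wrist {'fx': 304.701, 'fy': 304.701, 'cx': 253.275, 'cy': 189.197, 'world_from_camera': [[0.381, -0.889, -0.255, 0.173], [0.925, 0.366, 0.105, 0.605], [-0.0, -0.276, 0.961, 0.375], [0.0, 0.0, 0.0, 1.0]]}
```

View pics/scene0.png

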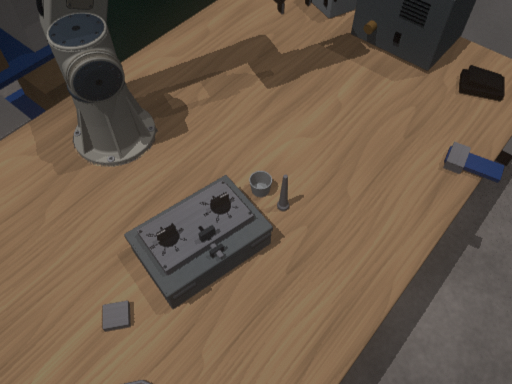

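View pics/side0.png

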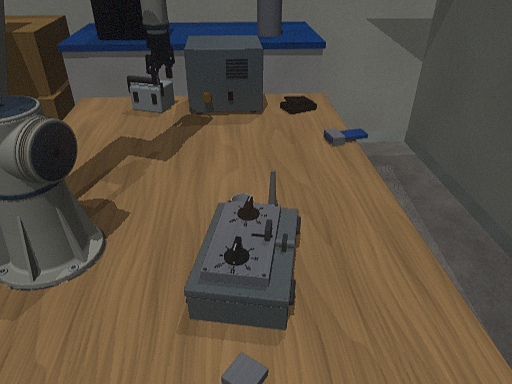

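View pics/wrist0.png

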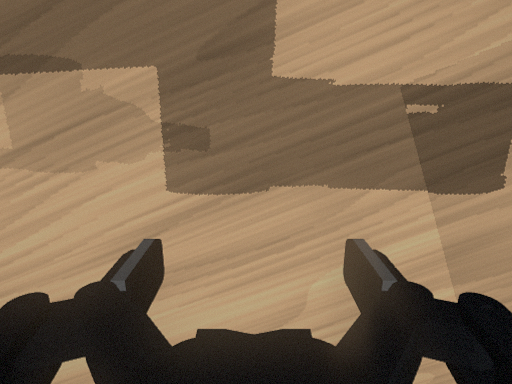

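The scene picture shows the box centred near (200,240), left dial (220,205), right dial (168,237), bolt handle (207,232), staple (217,250), tin (261,183), mandrel (284,195) and block (116,315). I'll measure with depth next.

```bash
cat > h.py <<'E'
import numpy as np,cv2
def pts(p,d,fx,fy,cx,cy,T):
    v,u=np.mgrid[:d.shape[0],:d.shape[1]]
    P=np.stack([(u-cx)/fx*d,-(v-cy)/fy*d,-d],-1)
    return P@T[:3,:3].T+T[:3,3]
def ray(u,v,z,c):
    T=c['world_from_camera'];r=T[:3,:3]@np.array([(u-c['cx'])/c['fx'],-(v-c['cy'])/c['fy'],-1.])
    o=T[:3,3];return o+r*(z-o[2])/r[2]
def proj(X,c):
    T=c['world_from_camera'];q=T[:3,:3].T@(np.asarray(X)-T[:3,3])
    return c['cx']+c['fx']*q[0]/-q[2],c['cy']-c['fy']*q[1]/-q[2]
E
python3 - <<'E'
from h import *
for n in ["scene","side"]:
    D=dict(np.load(f"pics/{n}0.npz"));P=pts(D['p'],D['d'],D['fx'],D['fy'],D['cx'],D['cy'],D['world_from_camera'])
    X=P.reshape(-1,3);ok=(D['d'].ravel()>0)
    R=ok&(X[:,0]>.2)&(X[:,0]<.9)&(abs(X[:,1])<.5)
    print(n,'bench z',np.median(X[R&(abs(X[:,2])<.02)][:,2]))
    for lo,hi,nm in [(.106,.124,'case'),(.08,.1,'lid'),(.126,.158,'handles')]:
        m=R&(X[:,2]>lo)&(X[:,2]<hi);m2=m.reshape(D['d'].shape).astype(np.uint8)
        k,l,st,ce=cv2.connectedComponentsWithStats(m2)
        for i in range(1,k):
            if st[i,4]>12:
                q=X[(l==i).ravel()]
                r=cv2.minAreaRect((q[:,:2]*1000).astype(np.float32))
                print(nm,st[i],np.round(np.median(q,0),3),np.round(r[0],1),np.round(r[1],1),round(r[2],1))
    cv2.imwrite(f"pics/{n}0z.png",cv2.resize(D['p'][150:300,110:300,::-1] if n=='scene' else D['p'][180:330,170:320,::-1],None,fx=4,fy=4,interpolation=cv2.INTER_CUBIC))
E
```

```text
scene bench z 0.00023388882720554172
case [ 137  180  117   93 4563] [ 0.482 -0.122  0.116] [ 478.6 -113. ] [251.5 144.7] 77.4
case [282 180   6   7  27] [0.57  0.117 0.115] [567.6 117.7] [13.9  8.5] 23.3
case [209 243  15  13  91] [ 0.563 -0.132  0.113] [ 561.8 -132.7] [33.3 26. ] 46.2
lid [ 124  175  149  124 3762] [ 0.541 -0.166  0.09 ] [ 484.6 -114.8] [305.8 209. ] 77.0
lid [281 187   7   7  34] [0.571 0.116 0.089] [568.6 116.7] [16.5  9.5] 26.8
handles [283 175   5   7  29] [0.567 0.119 0.136] [566.4 121.4] [10.6 12.1] 38.8
handles [211 192  18  17 179] [ 0.491 -0.041  0.147] [489.8 -39.4] [45.8 14.3] 73.1
handles [156 224  21  18 202] [ 0.458 -0.187  0.148] [ 455.9 -185.3] [45.8 14.3] 72.2
handles [199 225  17  17 153] [ 0.529 -0.127  0.146] [ 526.5 -124.6] [40.5 14.6] 77.4
side bench z 0.0021955321850629095
case [270 176   6   8  35] [0.564 0.119 0.114] [565.4 118.4] [ 9.9 13.8] 84.6
case [ 200  200   94   82 4428] [ 0.474 -0.143  0.118] [ 495.4 -115.9] [254.8 175.8] 76.9
lid [269 184   7   8  40] [0.564 0.117 0.09 ] [564.1 116.6] [11.4 16.9] 77.0
lid [ 184  202  114  104 3885] [ 0.498 -0.224  0.092] [ 484.  -113.9] [309.  205.5] 77.1
handles [271 169   5   7  31] [0.566 0.119 0.136] [567.3 120.2] [13.1 10.2] 12.1
handles [243 196  10  21 147] [ 0.488 -0.051  0.148] [489.2 -37.7] [48.9 12.8] 71.1
handles [265 219   7  20 118] [ 0.525 -0.137  0.149] [ 526.1 -125.1] [41.9 12.1] 77.5
handles [231 236  11  25 195] [ 0.455 -0.195  0.15 ] [ 455.8 -184.9] [47.5 11.8] 75.1
```

View pics/scene0z.png

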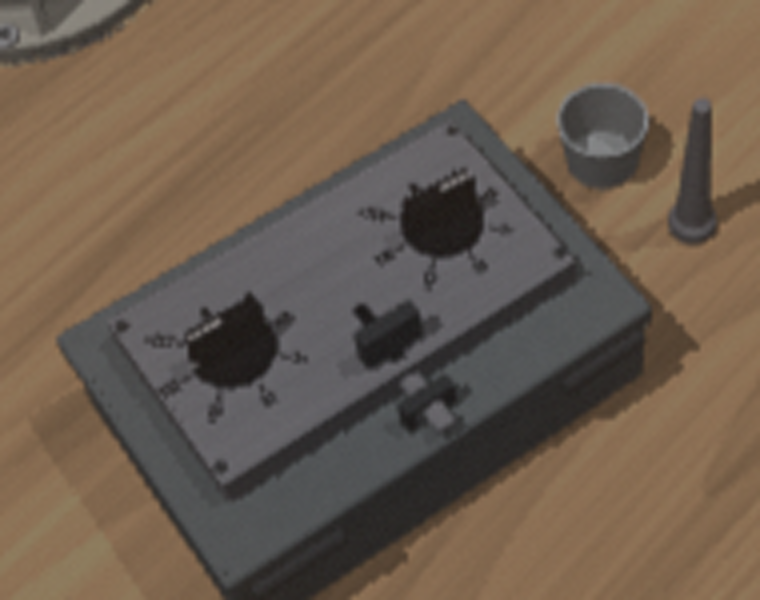

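View pics/side0z.png

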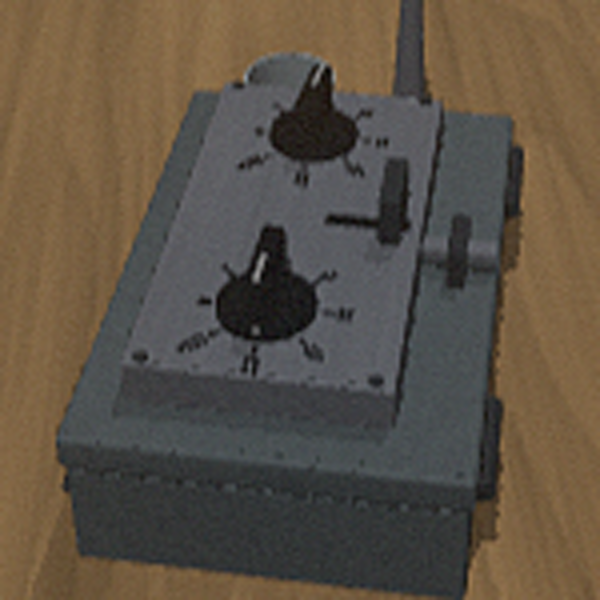

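jog_arm([
  [0.017,-0.041,0,0,0,-0.1],
  [0.017,-0.041,0,0,0,-0.1],
  [0.017,-0.041,0,0,0,-0.1],
  [0.017,-0.041,0,0,0,-0.1],
  [0.017,-0.041,0,0,0,-0.1],
  [0.017,-0.041,0,0,0,-0.1],
  [0.017,-0.041,0,0,0,-0.1],
  [0.017,-0.041,0,0,0,-0.1],
  [0.017,-0.041,0,0,0,-0.1],
  [0.017,-0.041,0,0,0,-0.1],
  [0.017,-0.041,0,0,0,-0.1],
  [0.017,-0.041,0,0,0,-0.1],
], grip=-0.3)

```text
clock: 1.35
eef_pos: [0.4418, 0.0843, 0.2314]
ee_rot: [0.0, 0.715, 0.699, 0.0]
ft_force: [0.6, 0.3, -0.0]
finger_gap: 0.651
```

jog_arm([
  [0.016,-0.041,0,0,0,-0.1],
  [0.016,-0.041,0,0,0,-0.1],
  [0.016,-0.041,0,0,0,-0.1],
  [0,0,0,0,0,0],
  [0,0,0,0,0,0],
])

```text
clock: 1.85
eef_pos: [0.4893, -0.0377, 0.2309]
ee_rot: [-0.0, 0.811, 0.585, -0.0]
ft_force: [-1.2, 0.1, 0.2]
finger_gap: 0.65
```

```bash
cat > look.py <<'E'
from cell import *
from h import *
import sys
def look(n,tag,crop=None,f=1):
    c={k:np.array(v) for k,v in camera_params(n).items()}
    p,d=camera(n)
    np.savez(f"pics/{tag}.npz",p=p,d=d,**c)
    im=p[:,:,::-1]
    if crop: im=im[crop[1]:crop[3],crop[0]:crop[2]]
    cv2.imwrite(f"pics/{tag}.png",cv2.resize(im,None,fx=f,fy=f,interpolation=cv2.INTER_CUBIC))
    return p,d,c
def st():
    s=observe();e=s['ee_rot'];w,x,y,z=e
    ya=np.array([2*(x*y-w*z),1-2*(x*x+z*z),2*(y*z+w*x)])
    za=np.array([2*(x*z+w*y),2*(y*z-w*x),1-2*(x*x+y*y)])
    print('t',round(float(s['clock']),2),'pos',np.round(s['eef_pos'],4),'jaw',round(float(np.degrees(np.arctan2(ya[1],ya[0]))),2),'z',np.round(za,3),'F',np.round(s['ft_force'],2),'M',np.round(s['torque'],3),'gap',round(float(s['finger_gap']),3),'q6',round(float(s['qpos'][5]),2))
    return s
E
python3 - <<'E'
from look import *
st();p,d,c=look('wrist','w1')
P=pts(p,d,c['fx'],c['fy'],c['cx'],c['cy'],c['world_from_camera']);X=P.reshape(-1,3)
m=(d>0)&(P[...,2]>.126)&(P[...,2]<.158)&(P[...,0]<.55)
k,l,s_,ce=cv2.connectedComponentsWithStats(m.astype(np.uint8))
for i in range(1,k):
    if s_[i,4]>30:
        q=X[(l==i).ravel()];q=q[q[:,2]>.140]
        if len(q)<20: continue
        r=cv2.minAreaRect((q[:,:2]*1000).astype(np.float32));print(s_[i],np.round(np.median(q,0),4),np.round(r[0],1),np.round(r[1],1),round(r[2],1))
E
```

```text
t 1.85 pos [ 0.4893 -0.0377  0.2309] jaw -18.38 z [-0.001  0.    -1.   ] F [-1.19  0.11  0.18] M [ 0.033  0.026 -0.001] gap 0.65 q6 0.24
[245 163  16  63 983] [ 0.4898 -0.0354  0.1533] [489.2 -37.3] [45.1 11.8] 71.6
[260 315  14  18 205] [ 0.4606 -0.1617  0.1442] [ 461.3 -162.1] [ 2.7 11.2] 70.3
```

View pics/w1.png

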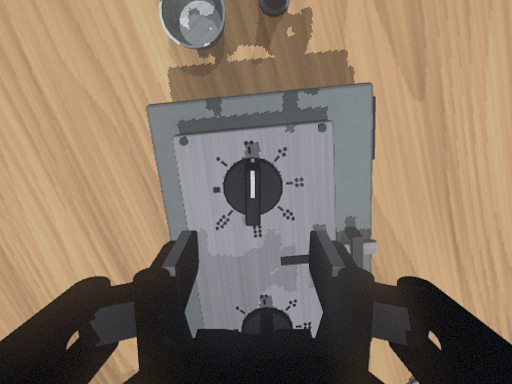

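The left dial is at px (252,187) with its pointer up. Its bar is parallel to the jaws' pads, at 71.6°, so dial_left is about 1.67. Next I'll descend and grip.

jog_arm([
  [0,0,-0.025,0,0,0],
  [0,0,-0.025,0,0,0],
  [0,0,-0.025,0,0,0],
  [0,0,-0.018,0,0,0],
  [0,0,-0.01,0,0,0],
  [0,0,0,0,0,0],
])

```text
clock: 2.5
eef_pos: [0.4884, -0.0358, 0.1273]
ee_rot: [-0.001, 0.81, 0.587, -0.001]
ft_force: [0.4, 0.3, 0.4]
finger_gap: 0.649
```

jog_arm([
  [0,0,0,0,0,0],
  [0,0,0,0,0,0],
  [0,0,0,0,0,0],
  [0,0,0,0,0,0],
  [0,0,0,0,0,0],
  [0,0,0,0,0,0],
  [0,0,0,0,0,0],
], grip=1, newtons=20)

```text
clock: 3.2
eef_pos: [0.489, -0.0365, 0.1292]
ee_rot: [-0.0, 0.811, 0.586, -0.0]
ft_force: [-4.9, 4.0, 9.4]
finger_gap: 0.139
```

```bash
python3 - <<'E'
from look import *
st();look('wrist','w2');look('side','s2',(170,170,320,320),4)
E
```

```text
t 3.2 pos [ 0.489  -0.0365  0.1292] jaw -18.3 z [-0.001  0.001 -1.   ] F [-4.9   3.98  9.38] M [0.535 0.807 0.034] gap 0.139 q6 0.24
```

View pics/w2.png

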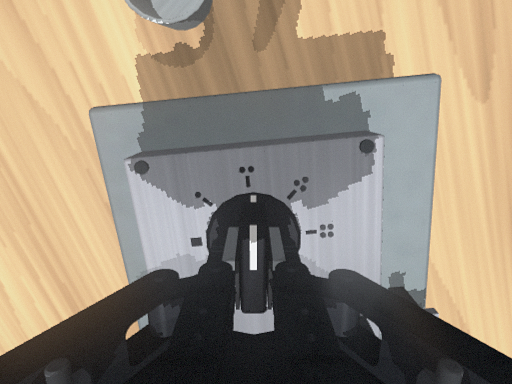

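View pics/s2.png

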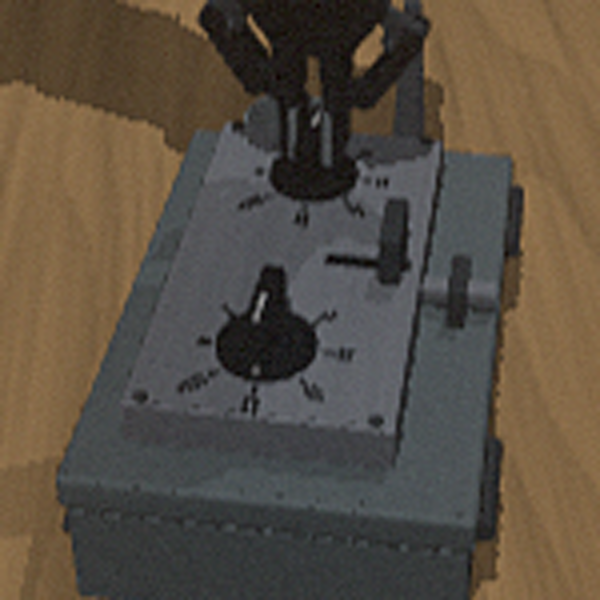

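```bash
cat >> look.py <<'E'
yaw=np.radians(-12.95);bx=np.array([np.cos(yaw),np.sin(yaw)]);by=np.array([-bx[1],bx[0]]);bc=np.array([.4843,-.1145])
def bolt(tag):
    D=dict(np.load(f"pics/{tag}.npz"));P=pts(D['p'],D['d'],D['fx'],D['fy'],D['cx'],D['cy'],D['world_from_camera'])
    r=P[...,:2]-bc;x=r@bx;y=r@by;z=P[...,2]
    m=(D['d']>0)&(z>.128)&(z<.16)&(abs(y)<.026)&(x>.0)&(x<.07)
    v,u=np.nonzero(m)
    if m.sum()<5: print(tag,'none');return
    print(tag,'n',m.sum(),'bolt handle box x mean %.2f med %.2f mm; px %.2f %.2f'%(x[m].mean()*1e3,np.median(x[m])*1e3,u.mean(),v.mean()))
E
python3 - <<'E'
from look import *
for t in ['scene0','side0','s2','w1','w2']: bolt(t)
E
```

```text
scene0 n 147 bolt handle box x mean 46.10 med 47.67 mm; px 206.59 232.58
side0 n 111 bolt handle box x mean 43.95 med 43.89 mm; px 267.98 227.97
s2 n 115 bolt handle box x mean 44.00 med 44.07 mm; px 268.02 228.07
w1 none
w2 n 51 bolt handle box x mean 46.53 med 46.78 mm; px 368.04 327.94
```

jog_arm([
  [0,0,0.002,0,0,0],
  [0,0,0,0,0,-0.03],
  [0,0,0,0,0,-0.03],
  [0,0,0,0,0,0],
])

```text
clock: 3.7
eef_pos: [0.4889, -0.0366, 0.1297]
ee_rot: [-0.001, 0.828, 0.56, -0.0]
ft_force: [2.3, 3.4, -17.3]
finger_gap: 0.135
```

```bash
python3 - <<'E'
from look import *
st();look('side','s3',(170,170,320,320),4);bolt('s3')
E
```

```text
t 3.7 pos [ 0.4889 -0.0366  0.1297] jaw -21.82 z [-0.001  0.001 -1.   ] F [  2.32   3.39 -17.33] M [ 0.626 -0.334 -0.037] gap 0.135 q6 0.3
s3 n 116 bolt handle box x mean 43.95 med 43.97 mm; px 267.99 228.14
```

jog_arm([
  [0,0,-0.0013,0,0,-0.03],
  [0,0,0,0,0,-0.03],
  [0,0,0,0,0,-0.03],
  [0,0,0,0,0,-0.03],
  [0,0,0,0,0,0],
])

```text
clock: 4.25
eef_pos: [0.4892, -0.0367, 0.1296]
ee_rot: [-0.0, 0.86, 0.51, -0.0]
ft_force: [-2.9, 4.8, -3.2]
finger_gap: 0.135
```

```bash
python3 - <<'E'
from look import *
st();look('side','s4',(170,170,320,320),4);bolt('s4')
E
```

```text
t 4.25 pos [ 0.4892 -0.0367  0.1296] jaw -28.68 z [-0.001  0.    -1.   ] F [-2.87  4.76 -3.16] M [ 0.755  0.515 -0.   ] gap 0.135 q6 0.42
s4 n 116 bolt handle box x mean 43.93 med 43.83 mm; px 267.98 228.09
```

jog_arm([
  [0,0,0,0,0,-0.02],
  [0,0,0,0,0,-0.02],
  [0,0,0,0,0,-0.02],
  [0,0,0,0,0,0],
])

```text
clock: 4.7
eef_pos: [0.4893, -0.0368, 0.1296]
ee_rot: [-0.0, 0.875, 0.484, -0.0]
ft_force: [-2.3, 3.7, -2.2]
finger_gap: 0.136
```

```bash
python3 - <<'E'
from look import *
st();look('side','s5',(170,170,320,320),4);bolt('s5')
E
```

```text
t 4.7 pos [ 0.4893 -0.0368  0.1296] jaw -32.11 z [-0.  0. -1.] F [-2.33  3.68 -2.17] M [0.678 0.492 0.05 ] gap 0.136 q6 0.48
s5 n 114 bolt handle box x mean 43.89 med 43.79 mm; px 267.97 227.98
```

jog_arm([
  [0,0,0,0,0,-0.02],
  [0,0,0,0,0,-0.02],
  [0,0,0,0,0,-0.02],
  [0,0,0,0,0,0],
])

```text
clock: 5.15
eef_pos: [0.4894, -0.0368, 0.1296]
ee_rot: [-0.0, 0.889, 0.458, -0.0]
ft_force: [-2.7, 4.3, -1.0]
finger_gap: 0.136
```

```bash
python3 - <<'E'
from look import *
st();look('side','s6',(170,170,320,320),4);bolt('s6')
E
```

```text
t 5.15 pos [ 0.4894 -0.0368  0.1296] jaw -35.54 z [-0.  0. -1.] F [-2.66  4.32 -1.02] M [ 0.682  0.542 -0.037] gap 0.136 q6 0.54
s6 n 119 bolt handle box x mean 43.86 med 43.80 mm; px 267.92 228.39
```

jog_arm([
  [0,0,0,0,0,-0.02],
  [0,0,0,0,0,-0.02],
  [0,0,0,0,0,-0.02],
  [0,0,0,0,0,0],
])

```text
clock: 5.6
eef_pos: [0.4895, -0.0369, 0.1296]
ee_rot: [0.0, 0.902, 0.431, 0.0]
ft_force: [-4.4, 3.8, 0.5]
finger_gap: 0.137
```

```bash
python3 - <<'E'
from look import *
st();look('side','s7',(170,170,320,320),4);bolt('s7')
E
```

```text
t 5.6 pos [ 0.4895 -0.0369  0.1296] jaw -38.97 z [ 0. -0. -1.] F [-4.37  3.76  0.51] M [0.653 0.699 0.016] gap 0.137 q6 0.6
s7 n 114 bolt handle box x mean 43.89 med 43.68 mm; px 267.96 228.05
```

jog_arm([
  [0,0,0,0,0,-0.02],
  [0,0,0,0,0,-0.02],
  [0,0,0,0,0,-0.02],
  [0,0,0,0,0,0],
])

```text
clock: 6.05
eef_pos: [0.4896, -0.037, 0.1295]
ee_rot: [0.0, 0.915, 0.403, 0.0]
ft_force: [-3.2, 3.0, 3.2]
finger_gap: 0.136
```

```bash
python3 - <<'E'
from look import *
st();look('side','s8',(170,170,320,320),4);bolt('s8')
E
```

```text
t 6.05 pos [ 0.4896 -0.037   0.1295] jaw -42.41 z [ 0. -0. -1.] F [-3.23  2.95  3.25] M [0.573 0.741 0.108] gap 0.136 q6 0.66
s8 n 116 bolt handle box x mean 43.89 med 43.63 mm; px 267.95 228.16
```

jog_arm([
  [0,0,0,0,0,-0.02],
  [0,0,0,0,0,-0.02],
  [0,0,0,0,0,-0.02],
  [0,0,0,0,0,0],
])

```text
clock: 6.5
eef_pos: [0.4897, -0.037, 0.1295]
ee_rot: [0.0, 0.927, 0.376, 0.0]
ft_force: [-4.8, 3.4, 6.0]
finger_gap: 0.136
```

```bash
python3 - <<'E'
from look import *
st();look('side','s9',(170,170,320,320),4);bolt('s9')
E
```

```text
t 6.5 pos [ 0.4897 -0.037   0.1295] jaw -45.87 z [ 0. -0. -1.] F [-4.78  3.39  5.99] M [0.441 0.819 0.018] gap 0.136 q6 0.72
s9 n 118 bolt handle box x mean 43.58 med 43.47 mm; px 267.81 228.19
```

View pics/s9.png

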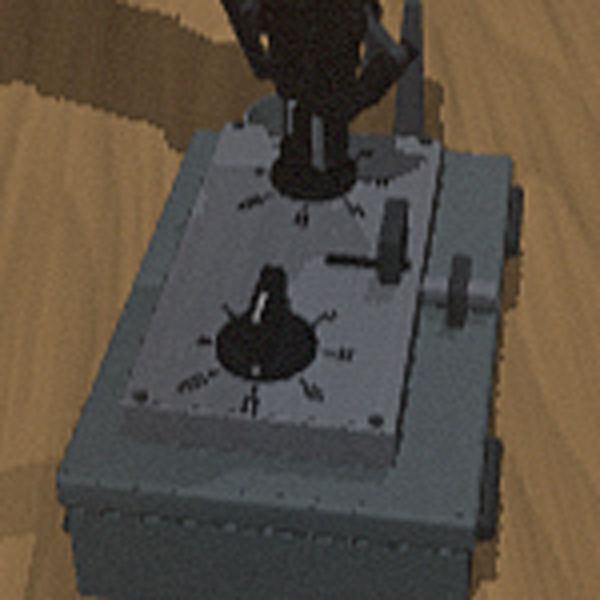

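jog_arm([
  [0,0,0,0,0,-0.02],
  [0,0,0,0,0,-0.02],
  [0,0,0,0,0,0],
])

```text
clock: 6.85
eef_pos: [0.4898, -0.0371, 0.1295]
ee_rot: [0.0, 0.934, 0.357, 0.0]
ft_force: [-4.3, 1.9, 6.5]
finger_gap: 0.134
```

```bash
python3 - <<'E'
from look import *
st();look('side','s10',(170,170,320,320),4);bolt('s10')
E
```

```text
t 6.85 pos [ 0.4898 -0.0371  0.1295] jaw -48.17 z [ 0.001 -0.    -1.   ] F [-4.29  1.92  6.49] M [0.354 0.884 0.013] gap 0.134 q6 0.76
s10 n 115 bolt handle box x mean 43.65 med 43.50 mm; px 267.86 228.03
```

jog_arm([
  [0,0,0,0,0,-0.02],
  [0,0,0,0,0,-0.02],
  [0,0,0,0,0,0],
])

```text
clock: 7.2
eef_pos: [0.4898, -0.0372, 0.1295]
ee_rot: [0.0, 0.941, 0.338, 0.0]
ft_force: [-4.1, 2.1, 5.2]
finger_gap: 0.14
```

```bash
python3 - <<'E'
from look import *
st();look('side','s11',(170,170,320,320),4);bolt('s11')
E
```

```text
t 7.2 pos [ 0.4898 -0.0372  0.1295] jaw -50.46 z [ 0.001 -0.    -1.   ] F [-4.06  2.07  5.21] M [0.315 0.793 0.034] gap 0.14 q6 0.8
s11 n 117 bolt handle box x mean 43.67 med 43.58 mm; px 267.85 228.12
```

jog_arm([
  [0,0,0,0,0,-0.025],
  [0,0,0,0,0,-0.025],
  [0,0,0,0,0,-0.025],
  [0,0,0,0,0,-0.025],
  [0,0,0,0,0,0],
])

```text
clock: 7.75
eef_pos: [0.49, -0.0373, 0.1295]
ee_rot: [0.0, 0.957, 0.291, 0.0]
ft_force: [-3.7, 1.2, 5.2]
finger_gap: 0.133
```

```bash
python3 - <<'E'
from look import *
st();look('side','s12',(170,170,320,320),4);bolt('s12');look('wrist','w12')
E
```

```text
t 7.75 pos [ 0.49   -0.0373  0.1295] jaw -56.18 z [ 0.001 -0.001 -1.   ] F [-3.65  1.21  5.21] M [0.132 0.751 0.015] gap 0.133 q6 0.9
s12 n 115 bolt handle box x mean 43.66 med 43.45 mm; px 267.86 228.01
```

View pics/w12.png

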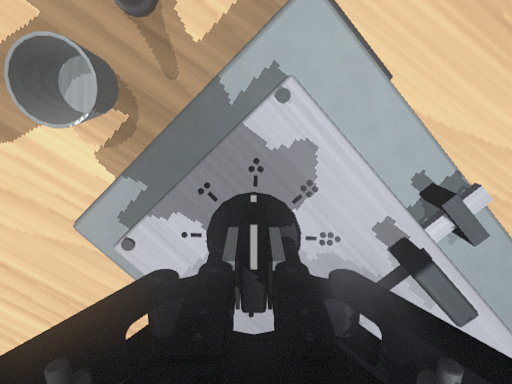

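The pointer at (254,230) is just short of the 3 tick at (256,180), and the handle at (440,280) is in view. I'll keep turning.

jog_arm([
  [0,0,0,0,0,-0.025],
  [0,0,0,0,0,-0.025],
  [0,0,0,0,0,-0.025],
  [0,0,0,0,0,-0.025],
  [0,0,0,0,0,0],
])

```text
clock: 8.35
eef_pos: [0.4901, -0.0375, 0.1295]
ee_rot: [0.001, 0.97, 0.243, 0.0]
ft_force: [-3.8, -0.3, 5.5]
finger_gap: 0.134
```

```bash
python3 - <<'E'
from look import *
st();look('side','s13',(170,170,320,320),4);bolt('s13')
E
```

```text
t 8.35 pos [ 0.4901 -0.0375  0.1295] jaw -61.92 z [ 0.001 -0.001 -1.   ] F [-3.81 -0.31  5.54] M [-0.104  0.721 -0.072] gap 0.134 q6 1.0
s13 n 118 bolt handle box x mean 42.27 med 42.45 mm; px 267.19 228.13
```

jog_arm([
  [0,0,0,0,0,-0.02],
  [0,0,0,0,0,-0.02],
  [0,0,0,0,0,-0.02],
  [0,0,0,0,0,0],
])

```text
clock: 8.8
eef_pos: [0.4901, -0.0375, 0.1295]
ee_rot: [0.001, 0.977, 0.214, 0.001]
ft_force: [-2.8, -0.9, 5.6]
finger_gap: 0.133
```

```bash
python3 - <<'E'
from look import *
st();look('side','s14',(170,170,320,320),4);bolt('s14')
E
```

```text
t 8.8 pos [ 0.4901 -0.0375  0.1295] jaw -65.34 z [ 0.001 -0.001 -1.   ] F [-2.83 -0.94  5.58] M [-0.224  0.677 -0.088] gap 0.133 q6 1.06
s14 n 117 bolt handle box x mean 40.13 med 40.40 mm; px 266.18 228.05
```

jog_arm([
  [0,0,0,0,0,-0.02],
  [0,0,0,0,0,-0.02],
  [0,0,0,0,0,-0.01],
  [0,0,0,0,0,0],
])

```text
clock: 9.25
eef_pos: [0.4901, -0.0376, 0.1295]
ee_rot: [0.001, 0.982, 0.189, 0.001]
ft_force: [-3.4, -1.7, 4.5]
finger_gap: 0.135
```

```bash
python3 - <<'E'
from look import *
st();look('side','s15',(170,170,320,320),4);bolt('s15')
E
```

```text
t 9.25 pos [ 0.4901 -0.0376  0.1295] jaw -68.18 z [ 0.001 -0.001 -1.   ] F [-3.39 -1.71  4.5 ] M [-0.312  0.633  0.042] gap 0.135 q6 1.11
s15 n 116 bolt handle box x mean 40.13 med 40.23 mm; px 266.17 228.04
```

jog_arm([
  [0,0,0,0,0,0],
  [0,0,0,0,0,0],
  [0,0,0,0,0,0],
  [0,0,0,0,0,0],
  [0,0,0.01,0,0,0],
  [0,0,0.03,0,0,0],
  [0,0,0.03,0,0,0],
  [0,0,0.03,0,0,0],
], grip=-0.3)

```text
clock: 10.1
eef_pos: [0.4894, -0.0369, 0.2307]
ee_rot: [0.0, 0.982, 0.19, 0.0]
ft_force: [0.6, 0.1, 0.7]
finger_gap: 0.656
```

jog_arm([
  [-0.0057,-0.0245,0,0,0,0.14],
  [-0.0057,-0.0245,0,0,0,0.14],
  [-0.0057,-0.0245,0,0,0,0.14],
  [-0.0057,-0.0245,0,0,0,0.14],
  [-0.0057,-0.0245,0,0,0,0.14],
  [-0.0057,-0.0245,0,0,0,0.14],
  [0,0,0,0,0,0.05],
  [0,0,0,0,0,0],
  [0,0,0,0,0,0],
])

```text
clock: 11.0
eef_pos: [0.4554, -0.1838, 0.2294]
ee_rot: [0.0, 0.805, 0.593, 0.0]
ft_force: [-1.4, 0.5, 0.3]
finger_gap: 0.655
```

```bash
python3 - <<'E'
from look import *
st();look('side','s16',(170,170,320,320),4);bolt('s16')
p,d,c=look('wrist','w16')
P=pts(p,d,c['fx'],c['fy'],c['cx'],c['cy'],c['world_from_camera']);X=P.reshape(-1,3)
m=(d>0)&(P[...,2]>.126)&(P[...,2]<.158)&(P[...,0]<.57)
k,l,s_,ce=cv2.connectedComponentsWithStats(m.astype(np.uint8))
for i in range(1,k):
    if s_[i,4]>30:
        q=X[(l==i).ravel()];q=q[q[:,2]>.140]
        if len(q)<20: continue
        r=cv2.minAreaRect((q[:,:2]*1000).astype(np.float32));print(s_[i],np.round(np.median(q,0),4),np.round(r[0],1),np.round(r[1],1),round(r[2],1))
E
```

```text
t 11.0 pos [ 0.4554 -0.1838  0.2294] jaw -17.24 z [ 0. -0. -1.] F [-1.36  0.53  0.3 ] M [0.012 0.001 0.051] gap 0.655 q6 -0.09
s16 n 117 bolt handle box x mean 40.13 med 40.16 mm; px 266.18 228.05
[207   0  30  16 281] [ 0.4723 -0.0501  0.1479] [472.5 -48.9] [ 6.2 14.2] 71.9
[ 305   61   23   60 1273] [ 0.5221 -0.122   0.1493] [ 523.  -122.8] [40.  12.4] 77.2
[244 163  18  65 987] [ 0.4561 -0.1814  0.1533] [ 455.5 -183.8] [45.9 12. ] 75.6
```

View pics/w16.png

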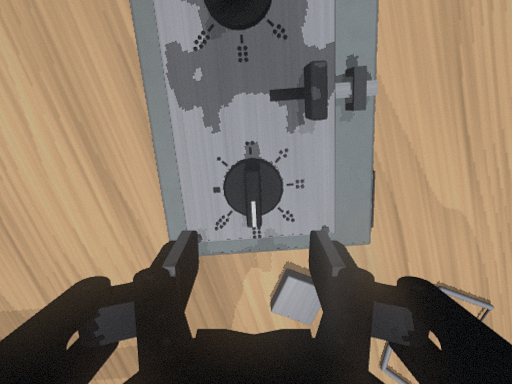

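View pics/s16.png

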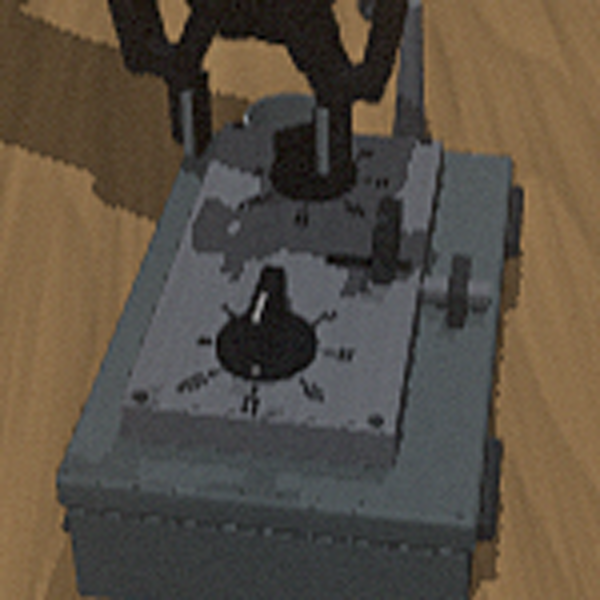

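jog_arm([
  [0,0,-0.025,0,0,0.05],
  [0,0,-0.025,0,0,0],
  [0,0,-0.025,0,0,0],
  [0,0,-0.015,0,0,0],
  [0,0,-0.01,0,0,0],
  [0,0,0,0,0,0],
])

```text
clock: 11.7
eef_pos: [0.4548, -0.1833, 0.128]
ee_rot: [-0.001, 0.789, 0.614, -0.001]
ft_force: [0.2, -1.0, 0.0]
finger_gap: 0.648
```

jog_arm([
  [0,0,0,0,0,0],
  [0,0,0,0,0,0],
  [0,0,0,0,0,0],
  [0,0,0,0,0,0],
  [0,0,0,0,0,0],
  [0,0,0,0,0,0],
  [0,0,0,0,0,0],
], grip=1, newtons=20)

```text
clock: 12.4
eef_pos: [0.455, -0.1838, 0.1299]
ee_rot: [-0.0, 0.79, 0.614, -0.0]
ft_force: [-4.1, 0.4, 8.0]
finger_gap: 0.133
```

```bash
python3 - <<'E'
from look import *
st();look('side','s17',(170,170,320,320),4);bolt('s17');look('scene','c17',(110,150,300,300),4);bolt('c17');look('wrist','w17');bolt('w17')
E
```

```text
t 12.4 pos [ 0.455  -0.1838  0.1299] jaw -14.28 z [-0.  0. -1.] F [-4.08  0.4   8.  ] M [ 0.2    0.653 -0.052] gap 0.133 q6 -0.14
s17 n 96 bolt handle box x mean 40.68 med 41.21 mm; px 266.25 229.20
c17 n 142 bolt handle box x mean 42.00 med 43.46 mm; px 205.64 231.43
w17 n 4650 bolt handle box x mean 37.13 med 36.11 mm; px 374.01 84.96
```

View pics/s17.png

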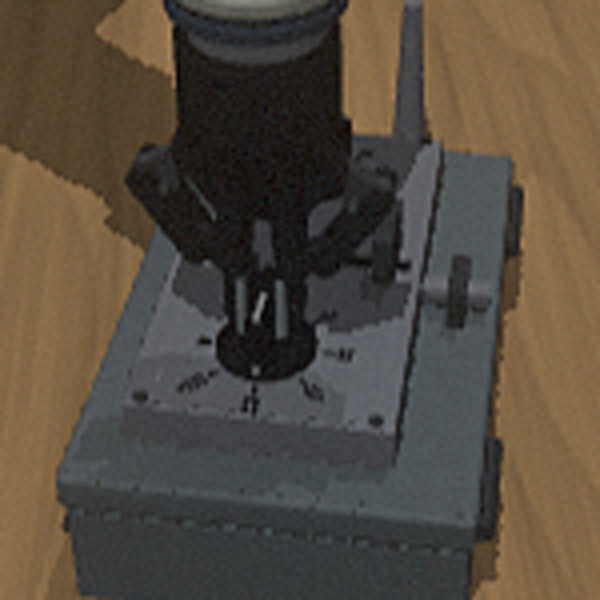

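View pics/c17.png

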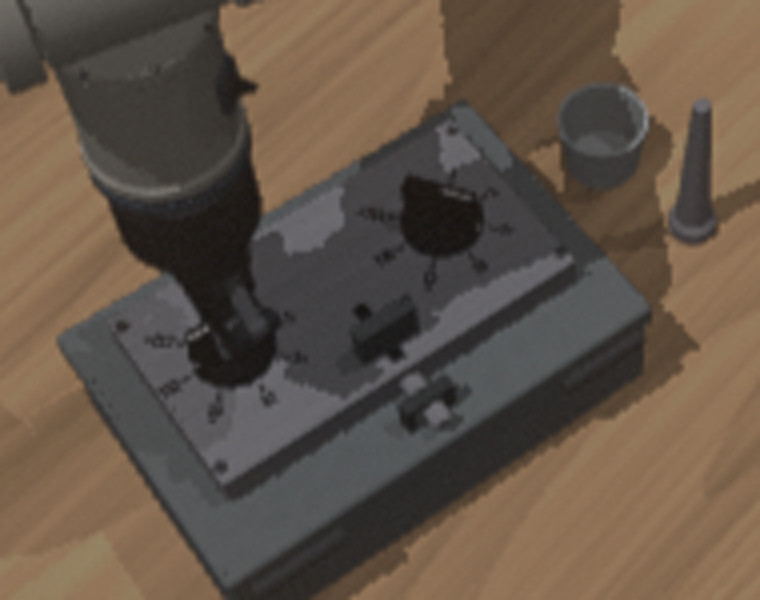

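View pics/w17.png

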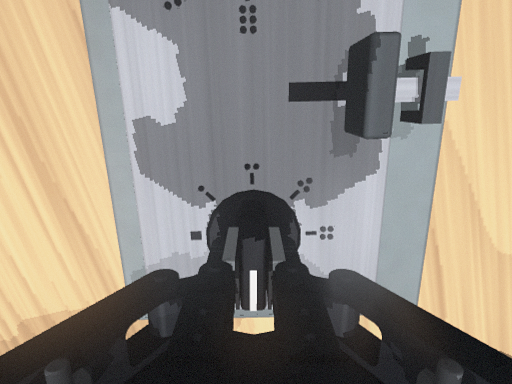

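jog_arm([
  [0,0,0.0005,0,0,0.025],
  [0,0,0,0,0,0.025],
  [0,0,0,0,0,0.03],
  [0,0,0,0,0,0.03],
  [0,0,0,0,0,0.03],
  [0,0,0,0,0,0.03],
  [0,0,0,0,0,0.03],
  [0,0,0,0,0,0.03],
  [0,0,0,0,0,0],
])

```text
clock: 13.45
eef_pos: [0.4548, -0.1838, 0.1299]
ee_rot: [-0.0, 0.713, 0.701, -0.0]
ft_force: [-4.8, 1.3, 8.0]
finger_gap: 0.136
```

```bash
python3 - <<'E'
from look import *
st();look('scene','c18',(110,150,300,300),4);bolt('c18')
E
```

```text
t 13.45 pos [ 0.4548 -0.1838  0.1299] jaw -0.97 z [-0.001  0.    -1.   ] F [-4.84  1.35  7.97] M [0.144 0.814 0.095] gap 0.136 q6 -0.37
c18 n 142 bolt handle box x mean 41.78 med 43.61 mm; px 205.55 231.37
```

jog_arm([
  [0,0,0,0,0,0.02],
  [0,0,0,0,0,0.02],
  [0,0,0,0,0,0.02],
  [0,0,0,0,0,0],
])

```text
clock: 13.9
eef_pos: [0.4548, -0.1838, 0.1299]
ee_rot: [-0.0, 0.692, 0.722, -0.0]
ft_force: [-4.7, 0.4, 7.7]
finger_gap: 0.132
```

```bash
python3 - <<'E'
from look import *
st();look('scene','c19',(110,150,300,300),4);bolt('c19')
E
```

```text
t 13.9 pos [ 0.4548 -0.1838  0.1299] jaw 2.44 z [-0.001  0.    -1.   ] F [-4.67  0.37  7.69] M [ 0.183  0.818 -0.049] gap 0.132 q6 -0.43
c19 n 147 bolt handle box x mean 41.95 med 43.48 mm; px 205.62 231.41
```

jog_arm([
  [0,0,0,0,0,0.02],
  [0,0,0,0,0,0.02],
  [0,0,0,0,0,0.02],
  [0,0,0,0,0,0],
])

```text
clock: 14.35
eef_pos: [0.4548, -0.1838, 0.1299]
ee_rot: [-0.0, 0.67, 0.743, -0.0]
ft_force: [-4.7, 0.2, 7.2]
finger_gap: 0.134
```

```bash
python3 - <<'E'
from look import *
st();look('scene','c20',(110,150,300,300),4);bolt('c20')
E
```

```text
t 14.35 pos [ 0.4548 -0.1838  0.1299] jaw 5.9 z [-0.001  0.    -1.   ] F [-4.65  0.16  7.2 ] M [0.198 0.813 0.011] gap 0.134 q6 -0.49
c20 n 145 bolt handle box x mean 40.84 med 42.42 mm; px 205.18 231.11
```

The right tooth is starting to ride in at about 4.38 rad.

jog_arm([
  [0,0,0,0,0,0.02],
  [0,0,0,0,0,0.02],
  [0,0,0,0,0,0],
])

```text
clock: 14.7
eef_pos: [0.4547, -0.1838, 0.1299]
ee_rot: [-0.0, 0.655, 0.756, -0.0]
ft_force: [-5.5, 1.2, 9.1]
finger_gap: 0.14
```

```bash
python3 - <<'E'
from look import *
st();look('scene','c21',(110,150,300,300),4);bolt('c21')
E
```

```text
t 14.7 pos [ 0.4547 -0.1838  0.1299] jaw 8.19 z [-0.001  0.    -1.   ] F [-5.55  1.21  9.13] M [0.187 0.846 0.126] gap 0.14 q6 -0.53
c21 n 151 bolt handle box x mean 39.68 med 41.04 mm; px 205.13 230.76
```

jog_arm([
  [0,0,0,0,0,0.02],
  [0,0,0,0,0,0.02],
  [0,0,0,0,0,0],
])

```text
clock: 15.05
eef_pos: [0.4547, -0.1838, 0.1299]
ee_rot: [-0.0, 0.64, 0.769, -0.0]
ft_force: [-5.5, 1.3, 8.7]
finger_gap: 0.137
```

```bash
python3 - <<'E'
from look import *
st();look('scene','c22',(110,150,300,300),4);bolt('c22')
E
```

```text
t 15.05 pos [ 0.4547 -0.1838  0.1299] jaw 10.48 z [-0.001  0.    -1.   ] F [-5.54  1.27  8.67] M [0.188 0.891 0.015] gap 0.137 q6 -0.57
c22 n 152 bolt handle box x mean 35.87 med 37.47 mm; px 204.13 229.70
```

jog_arm([
  [0,0,0,0,0,0.02],
  [0,0,0,0,0,0.01],
  [0,0,0,0,0,0],
  [0,0,0,0,0,0],
])

```text
clock: 15.5
eef_pos: [0.4547, -0.1838, 0.1299]
ee_rot: [-0.001, 0.628, 0.778, -0.0]
ft_force: [-6.0, 1.0, 9.2]
finger_gap: 0.133
```

```bash
python3 - <<'E'
from look import *
st();look('scene','c23',(110,150,300,300),4);bolt('c23');look('side','s23',(170,170,320,320),4);bolt('s23')
E
```

```text
t 15.5 pos [ 0.4547 -0.1838  0.1299] jaw 12.16 z [-0.001  0.    -1.   ] F [-6.01  1.01  9.24] M [0.152 0.94  0.083] gap 0.133 q6 -0.6
c23 n 144 bolt handle box x mean 32.80 med 34.37 mm; px 203.52 228.56
s23 n 99 bolt handle box x mean 31.16 med 31.86 mm; px 261.76 229.29
```

View pics/c23.png

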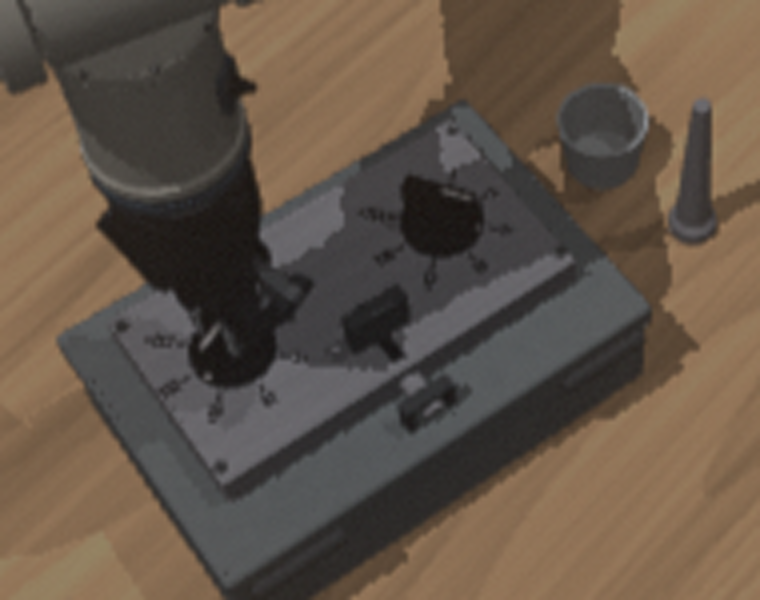

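jog_arm([
  [0,0,0,0,0,0],
  [0,0,0,0,0,0],
  [0,0,0,0,0,0],
  [0,0,0,0,0,0],
  [0,0,0.01,0,0,0],
  [0,0,0.03,0,0,0],
  [0,0,0.03,0,0,0],
  [0,0,0.03,0,0,0],
], grip=-0.3)

```text
clock: 16.4
eef_pos: [0.4552, -0.1838, 0.2312]
ee_rot: [0.0, 0.629, 0.778, 0.0]
ft_force: [1.0, -0.3, 0.6]
finger_gap: 0.653
```

jog_arm([
  [0.015,0.0155,0,0,0,-0.11],
  [0.015,0.0155,0,0,0,-0.11],
  [0.015,0.0155,0,0,0,-0.11],
  [0.0145,0.0155,0,0,0,-0.11],
  [0,0,0,0,0,0],
  [0,0,0,0,0,0],
])

```text
clock: 17.0
eef_pos: [0.5147, -0.1218, 0.2298]
ee_rot: [0.0, 0.782, 0.623, -0.0]
ft_force: [0.2, 0.5, -0.4]
finger_gap: 0.653
```

```bash
python3 - <<'E'
from look import *
st();look('side','s24',(170,170,320,320),4);bolt('s24')
p,d,c=look('wrist','w24')
P=pts(p,d,c['fx'],c['fy'],c['cx'],c['cy'],c['world_from_camera']);X=P.reshape(-1,3)
m=(d>0)&(P[...,2]>.126)&(P[...,2]<.158)&(P[...,0]<.57)
k,l,s_,ce=cv2.connectedComponentsWithStats(m.astype(np.uint8))
for i in range(1,k):
    if s_[i,4]>30:
        q=X[(l==i).ravel()];q=q[q[:,2]>.140]
        if len(q)<20: continue
        r=cv2.minAreaRect((q[:,:2]*1000).astype(np.float32));print(s_[i],np.round(np.median(q,0),4),np.round(r[0],1),np.round(r[1],1),round(r[2],1), 'box x', (np.array(r[0])/1000-bc)@bx)
E
```

```text
t 17.0 pos [ 0.5147 -0.1218  0.2298] jaw -12.92 z [-0. -0. -1.] F [ 0.21  0.52 -0.43] M [0.031 0.053 0.02 ] gap 0.653 q6 -0.01
s24 n 123 bolt handle box x mean 30.11 med 30.34 mm; px 261.55 227.46
[ 161   67   63   52 1420] [ 0.4904 -0.0381  0.1533] [489. -38.] [46.4 12.2] 21.8 box x -0.012529841938586611
[243 164  16  55 837] [ 0.5137 -0.118   0.1493] [ 513.2 -119.7] [39.4 11.7] 77.1 box x 0.029349256119987423
[194 245  28  62 940] [ 0.4594 -0.1887  0.1528] [ 456.6 -185.8] [12.4 41.3] 10.6 box x -0.011057254970227984
```

View pics/w24.png

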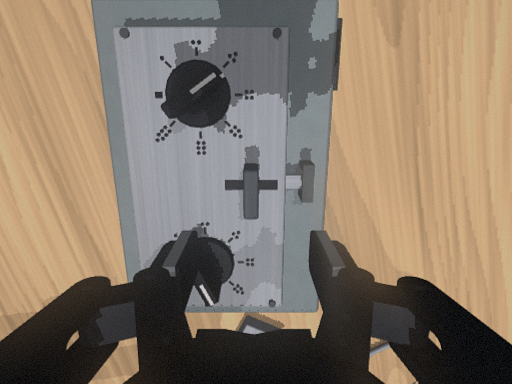

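The handle is at (251,190), and the left pointer is past the 3 tick, in its gate at 2.54. Next I'll go down onto the handle.

jog_arm([
  [-0.0013,0.001,-0.025,0,0,0],
  [0,0,-0.025,0,0,0],
  [0,0,-0.025,0,0,0],
  [0,0,-0.018,0,0,0],
  [0,0,-0.013,0,0,0],
  [0,0,0,0,0,0],
])

```text
clock: 17.7
eef_pos: [0.5121, -0.1211, 0.1221]
ee_rot: [-0.001, 0.783, 0.622, -0.001]
ft_force: [0.0, -0.2, -0.1]
finger_gap: 0.65
```

jog_arm([
  [0,0,0,0,0,0],
  [0,0,0,0,0,0],
  [0,0,0,0,0,0],
  [0,0,0,0,0,0],
  [0,0,0,0,0,0],
  [0,0,0,0,0,0],
  [0,0,0,0,0,0],
], grip=1, newtons=20)

```text
clock: 18.4
eef_pos: [0.5138, -0.121, 0.1244]
ee_rot: [0.0, 0.783, 0.622, 0.0]
ft_force: [-2.7, -0.6, 6.4]
finger_gap: 0.137
```

```bash
python3 - <<'E'
from look import *
s=st();print((s['eef_pos'][:2]-bc)@bx,(s['eef_pos'][:2]-bc)@by);look('side','s25',(170,170,320,320),4)
E
```

```text
t 18.4 pos [ 0.5138 -0.121   0.1244] jaw -13.1 z [ 0.001 -0.    -1.   ] F [-2.68 -0.61  6.42] M [0.032 0.476 0.097] gap 0.137 q6 -0.01
0.030164660263438232 0.00026141429452251577
```

View pics/s25.png

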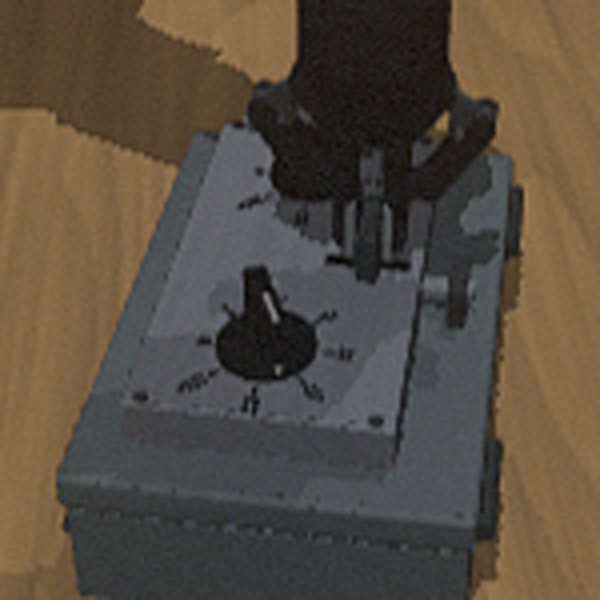

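The fingers hold the handle at (370,240). I'll draw it gently.

jog_arm([
  [-0.00195,0.00045,0,0,0,0],
  [-0.00195,0.00045,0,0,0,0],
  [-0.00195,0.00045,0,0,0,0],
  [-0.00195,0.00045,0,0,0,0],
  [-0.00195,0.00045,0,0,0,0],
  [-0.00195,0.00045,0,0,0,0],
  [0,0,0,0,0,0],
])

```text
clock: 19.15
eef_pos: [0.5028, -0.1185, 0.1245]
ee_rot: [0.001, 0.783, 0.622, 0.001]
ft_force: [0.1, -1.4, 6.9]
finger_gap: 0.135
```

```bash
python3 - <<'E'
from look import *
s=st();print((s['eef_pos'][:2]-bc)@bx,(s['eef_pos'][:2]-bc)@by)
E
```

```text
t 19.15 pos [ 0.5028 -0.1185  0.1245] jaw -13.1 z [ 0.003 -0.001 -1.   ] F [ 0.14 -1.36  6.92] M [-0.145 -0.067  0.136] gap 0.135 q6 -0.01
0.018942315023843276 0.00028307206586451283
```

jog_arm([
  [-0.00098,0.00022,0,0,0,0],
  [-0.00098,0.00022,0,0,0,0],
  [0,0,0,0,0,0],
])

```text
clock: 19.45
eef_pos: [0.5011, -0.1181, 0.1245]
ee_rot: [0.001, 0.783, 0.622, 0.001]
ft_force: [2.1, -1.0, 5.1]
finger_gap: 0.133
```

```bash
python3 - <<'E'
from look import *
s=st();print((s['eef_pos'][:2]-bc)@bx,(s['eef_pos'][:2]-bc)@by)
E
```

```text
t 19.45 pos [ 0.5011 -0.1181  0.1245] jaw -13.11 z [ 0.003 -0.001 -1.   ] F [ 2.13 -1.    5.09] M [-0.167 -0.15   0.082] gap 0.133 q6 -0.01
0.017175842835597453 0.0002472710737513463
```

jog_arm([
  [-0.00098,0.00022,0,0,0,0],
  [-0.00098,0.00022,0,0,0,0],
  [0,0,0,0,0,0],
])

```text
clock: 19.75
eef_pos: [0.4992, -0.1176, 0.1245]
ee_rot: [0.001, 0.783, 0.622, 0.001]
ft_force: [2.2, -1.1, 6.1]
finger_gap: 0.133
```

```bash
python3 - <<'E'
from look import *
s=st();print((s['eef_pos'][:2]-bc)@bx,(s['eef_pos'][:2]-bc)@by)
E
```

```text
t 19.75 pos [ 0.4992 -0.1176  0.1245] jaw -13.11 z [ 0.003 -0.001 -1.   ] F [ 2.16 -1.14  6.14] M [-0.202 -0.283  0.034] gap 0.133 q6 -0.01
0.015199007305957725 0.00026883234027348814
```

jog_arm([
  [-0.0006,0.00014,0,0,0,0],
  [0,0,0,0,0,0],
])

```text
clock: 19.95
eef_pos: [0.4987, -0.1175, 0.1245]
ee_rot: [0.001, 0.783, 0.622, 0.001]
ft_force: [3.4, -1.1, 5.8]
finger_gap: 0.135
```

```bash
python3 - <<'E'
from look import *
s=st();print((s['eef_pos'][:2]-bc)@bx,(s['eef_pos'][:2]-bc)@by);look('scene','c27',(110,150,300,300),4);bolt('c27')
E
```

```text
t 19.95 pos [ 0.4987 -0.1175  0.1245] jaw -13.11 z [ 0.003 -0.001 -1.   ] F [ 3.4  -1.12  5.78] M [-0.205 -0.296  0.099] gap 0.135 q6 -0.01
0.014677356641701573 0.0002714328635678002
c27 n 78 bolt handle box x mean 20.22 med 20.73 mm; px 196.63 227.17
```

jog_arm([
  [-0.0005,0.00011,0,0,0,0],
  [0,0,0,0,0,0],
])

```text
clock: 20.2
eef_pos: [0.4982, -0.1174, 0.1244]
ee_rot: [0.001, 0.783, 0.622, 0.001]
ft_force: [2.2, -0.9, 5.8]
finger_gap: 0.136
```

jog_arm([
  [-0.0005,0.00011,0,0,0,0],
  [0,0,0,0,0,0],
])

```text
clock: 20.4
eef_pos: [0.4978, -0.1173, 0.1245]
ee_rot: [0.001, 0.783, 0.622, 0.001]
ft_force: [4.0, -1.0, 5.2]
finger_gap: 0.139
```

jog_arm([
  [-0.0005,0.00011,0,0,0,0],
  [0,0,0,0,0,0],
])

```text
clock: 20.6
eef_pos: [0.4978, -0.1173, 0.1245]
ee_rot: [0.002, 0.783, 0.622, 0.001]
ft_force: [6.4, -1.7, 2.9]
finger_gap: 0.135
```

jog_arm([
  [-0.0005,0.00011,0,0,0,0],
  [0,0,0,0,0,0],
])

```text
clock: 20.8
eef_pos: [0.4978, -0.1173, 0.1245]
ee_rot: [0.002, 0.783, 0.622, 0.002]
ft_force: [6.2, -2.7, 2.6]
finger_gap: 0.133
```

```bash
python3 - <<'E'
from look import *
s=st();print((s['eef_pos'][:2]-bc)@bx,(s['eef_pos'][:2]-bc)@by)
E
```

```text
t 20.8 pos [ 0.4978 -0.1173  0.1245] jaw -13.11 z [ 0.005 -0.001 -1.   ] F [ 6.18 -2.66  2.6 ] M [-0.325 -0.995  0.02 ] gap 0.133 q6 -0.01
0.01378850572942994 0.0002505834749036793
```

It's at the end stop: the position no longer changes and the force stays gentle at 6 N. I'll let go and back off upwards.

jog_arm([
  [0,0,0,0,0,0],
  [0,0,0,0,0,0],
  [0,0,0,0,0,0],
  [0,0,0,0,0,0],
  [0,0,0.01,0,0,0],
  [0,0,0.03,0,0,0],
  [0,0,0.03,0,0,0],
  [0,0,0.03,0,0,0],
  [0,0,0.03,0,0,0],
  [0,0,0,0,0,0],
], grip=-0.3)

```text
clock: 21.8
eef_pos: [0.4975, -0.1172, 0.2582]
ee_rot: [0.003, 0.783, 0.622, 0.002]
ft_force: [0.3, 0.1, 0.1]
finger_gap: 0.651
```

```bash
python3 - <<'E'
from look import *
st();look('side','s29',(170,170,320,320),4);bolt('s29');look('scene','c29',(90,150,300,340),3);bolt('c29')
p,d,c=look('wrist','w29')
P=pts(p,d,c['fx'],c['fy'],c['cx'],c['cy'],c['world_from_camera']);X=P.reshape(-1,3)
m=(d>0)&(P[...,2]>.126)&(P[...,2]<.158)&(P[...,0]<.57)
k,l,s_,ce=cv2.connectedComponentsWithStats(m.astype(np.uint8))
for i in range(1,k):
    if s_[i,4]>30:
        q=X[(l==i).ravel()];q=q[q[:,2]>.140]
        if len(q)<20: continue
        r=cv2.minAreaRect((q[:,:2]*1000).astype(np.float32));print(s_[i],np.round(r[0],1),np.round(r[1],1),round(r[2],1), 'box x', (np.array(r[0])/1000-bc)@bx)
E
```

```text
t 21.8 pos [ 0.4975 -0.1172  0.2582] jaw -13.12 z [ 0.007 -0.002 -1.   ] F [0.25 0.08 0.08] M [ 0.019 -0.029 -0.015] gap 0.651 q6 -0.01
s29 n 121 bolt handle box x mean 15.27 med 15.63 mm; px 254.61 226.95
c29 n 145 bolt handle box x mean 17.07 med 18.42 mm; px 199.77 224.12
[ 195   73   55   46 1025] [489.1 -38. ] [46.  12.1] 22.1 box x -0.012485406576723578
[249 160  15  50 696] [ 498.7 -116.6] [39.8 11.9] 77.3 box x 0.014505103352266827
[ 210  234   34   57 1038] [ 455.5 -183.5] [12.6 45.7] 11.9 box x -0.012611725738550706
```

View pics/w29.png

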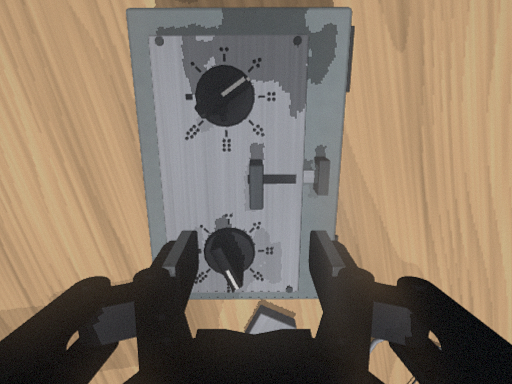

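View pics/s29.png

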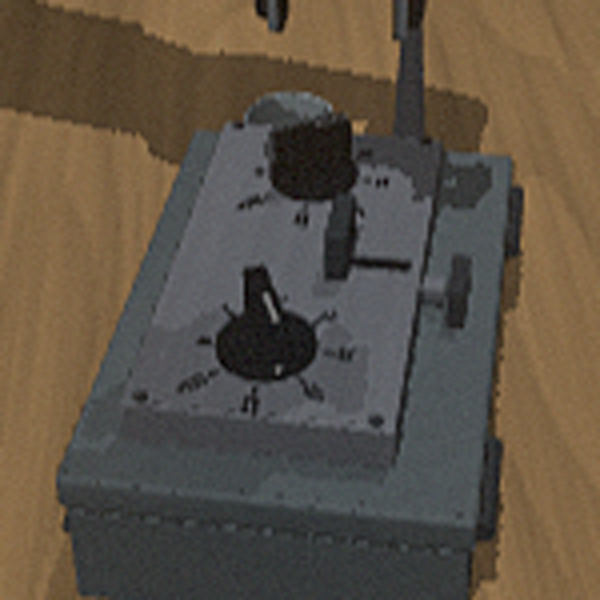

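View pics/c29.png

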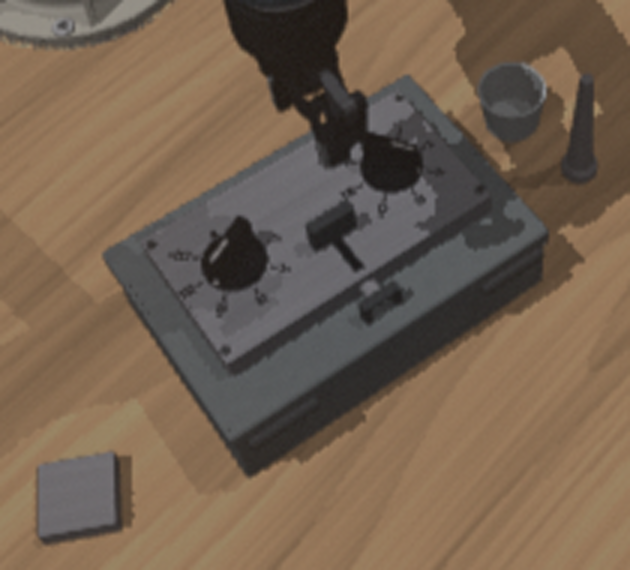

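Travel reads about 29 to 30.5 mm depending on the camera. That's close to the end stop, but the handle moved about 1.5 mm less than the TCP did. There's time to make sure, so I'll go down around the handle with a narrow gap and nudge it from behind with the rear finger until it meets the stop lightly.

jog_arm([
  [0,0,-0.03,0,0,0],
  [0,0,-0.03,0,0,0],
  [0,0,-0.03,0,0,0],
  [0,0,-0.025,0,0,0],
  [0,0,-0.017,0,0,0],
  [0,0,0,0,0,0],
])

```text
clock: 22.55
eef_pos: [0.4925, -0.1161, 0.1182]
ee_rot: [-0.003, 0.783, 0.622, -0.002]
ft_force: [0.1, 0.1, -0.5]
finger_gap: 0.654
```

jog_arm([
  [0,0,0,0,0,0],
  [0,0,0,0,0,0],
  [0,0,0,0,0,0],
  [0,0,0,0,0,0],
], grip=0.3)

```text
clock: 22.95
eef_pos: [0.4957, -0.1168, 0.1223]
ee_rot: [0.001, 0.783, 0.622, 0.0]
ft_force: [-0.1, -0.0, -0.1]
finger_gap: 0.35
```

jog_arm([
  [-0.00195,0.00045,0,0,0,0],
  [-0.00195,0.00045,0,0,0,0],
  [0,0,0,0,0,0],
])

```text
clock: 23.25
eef_pos: [0.491, -0.1157, 0.1216]
ee_rot: [-0.0, 0.783, 0.622, -0.0]
ft_force: [-0.5, 1.4, -0.5]
finger_gap: 0.348
```

jog_arm([
  [-0.00098,0.00022,0,0,0,0],
  [-0.00098,0.00022,0,0,0,0],
  [0,0,0,0,0,0],
])

```text
clock: 23.55
eef_pos: [0.4893, -0.1153, 0.1215]
ee_rot: [-0.0, 0.783, 0.622, -0.0]
ft_force: [0.8, -0.2, -0.1]
finger_gap: 0.352
```

jog_arm([
  [-0.0005,0.00011,0,0,0,0],
  [-0.0005,0.00011,0,0,0,0],
  [0,0,0,0,0,0],
])

```text
clock: 23.85
eef_pos: [0.4891, -0.1153, 0.1216]
ee_rot: [0.001, 0.783, 0.622, 0.0]
ft_force: [2.6, -0.2, -2.6]
finger_gap: 0.345
```

jog_arm([
  [-0.0005,0.00011,0,0,0,0],
  [-0.0005,0.00011,0,0,0,0],
  [0,0,0,0,0,0],
])

```text
clock: 24.15
eef_pos: [0.489, -0.1153, 0.1218]
ee_rot: [0.001, 0.783, 0.622, 0.001]
ft_force: [7.4, -1.3, -5.6]
finger_gap: 0.348
```

At 7.4 N, well above the 1.8 N friction, it doesn't move, so the bolt is at its end stop. I'll back the finger off and rise.

jog_arm([
  [0.00195,-0.00045,0,0,0,0],
  [0.00195,-0.00045,0,0,0,0],
  [0.00195,-0.00045,0,0,0,0],
  [0.00195,-0.00045,0,0,0,0],
  [0,0,0,0,0,0],
])

```text
clock: 24.65
eef_pos: [0.4954, -0.1168, 0.1214]
ee_rot: [-0.0, 0.783, 0.622, -0.0]
ft_force: [0.7, 0.6, -0.2]
finger_gap: 0.356
```

jog_arm([
  [0,0,0.01,0,0,0],
  [0,0,0.03,0,0,0],
  [0,0,0.03,0,0,0],
  [0,0,0.03,0,0,0],
  [0,0,0.03,0,0,0],
  [0,0,0,0,0,0],
  [0,0,0,0,0,0],
])

```text
clock: 25.35
eef_pos: [0.4954, -0.1168, 0.2525]
ee_rot: [0.001, 0.783, 0.622, 0.001]
ft_force: [-0.6, 0.8, 0.3]
finger_gap: 0.352
```

```bash
python3 - <<'E'
from look import *
st();look('side','s31',(170,170,320,320),4);bolt('s31');look('scene','c31',(90,150,300,340),3);bolt('c31');look('wrist','w31')
E
```

```text
t 25.35 pos [ 0.4954 -0.1168  0.2525] jaw -13.12 z [ 0.002 -0.    -1.   ] F [-0.59  0.78  0.32] M [-0.019 -0.01  -0.023] gap 0.352 q6 -0.01
s31 n 122 bolt handle box x mean 15.23 med 15.67 mm; px 254.57 227.00
c31 n 145 bolt handle box x mean 17.29 med 18.69 mm; px 199.74 224.12
```

View pics/w31.png

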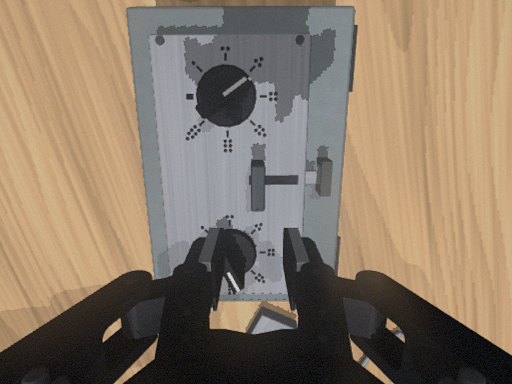

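The handle at (258,185) hasn't moved from the stop, the dials are in their gates and the gripper is clear of everything. Handing in.

```bash
python3 - <<'E'
from cell import *
print(job_done())
E
```

```text
the job is handed in; nothing more can be done
None
```

The box is unlocked: the bolt is drawn to its end stop and the gripper is clear above it. I handed the job in at about 25.5 s.

- **Left dial:** turned clockwise from about 1.67 rad. It caught past the 3, with the bolt moving on about 4 mm, and I left it at about 2.54, near the middle of its gate.
- **Right dial:** turned counter-clockwise from about 4.74 rad. It caught before reaching the 5, and the bolt jumped to about 14 mm. I left it at about 4.27, inside its gate. In the last wrist picture the gripper partly hid it.
- **Bolt:** drawn gently by its handle until it stopped, at 6 to 7 N, then released.

**Checks that disagreed:** while drawing, the handle appeared to move about 1.5 mm less than the gripper. I pushed the handle lightly from behind, and at 7.4 N it did not move. The cameras put its travel at 28.7 to 30.5 mm against the stated 30 mm, which fits the end stop. The wrist picture shows the tongue's tip near the front edge of the staple, so "fully out of the staple" rests on the end stop, not on a visible gap.

**Forces and surroundings:** the highest force in any reading was about 18 N, mostly vertical while holding the left dial. The twist on the dials read about 0.13 N m at most. I saw no sign that the tin, mandrel or bench block had moved, but I did not measure their positions again.

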